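Draw the red blind plug from the sensor housing with its puller rod

TASK

Two sensor housings stand on the bench left of the microscope, one closed by a red plug, one by a blue plug, each with a T-handled puller rod dropped loosely into its keyway. Screw the rod home in the red plug with about a quarter turn of its handle (either way), pull the plug straight up out of its housing by the rod, and stand it on the round green mat with the rod still locked in it. Do not let it drop, leave the blue plug where it is, and keep clear of the tall microscope in the middle of the bench (0.4 m high).

Things in the scene. Friction and masses are not known exactly. Their poses are not given: they have to be found in the camera images.
- red_plug: Red square plug, 52x52x32 mm, 0.22 kg, loose (1.5 mm a side, cannot turn) in a 32 mm deep well of a fixed aluminium housing, 84x84 mm, 48 high. Origin: centre of its underside, 16 mm above the bench at the start; z up. Top 2 mm proud: no finger grip. Keyway in its 8 mm top plate along its x: 36 mm long, 10 wide (15 mm square in the middle), cavity below.
- red_rod: Upright puller rod in the red plug; origin at its lower end, z up. Black T handle, yellow bands: 62 mm along x, 14 wide (y), 20 high, centre 64 mm above the origin (96 above the bench at start). 30 mm collar rests on the plug. Lugs 30 mm along x start in line with the keyway; turned about 90 deg (over 46) either way they catch under the top plate after 2 mm slack; no stop, free again at 180.
- blue_plug: The same plug in blue, in a like housing, with a like rod standing in it; to be left alone. Origin: centre of its underside; z up.
- mat: Round green mat with a black inner disc, 140 mm across, 4 mm thick, fixed to the bench. Origin: centre of its underside; z up. The two housings and the mat change places between starts.

How it is judged:
On the way, in this order (a step that is already met when the one before it is completed fails the run):
1. the rod is turned by more than 46 degrees in the red plug, which is still seated in its housing (angle between the x axis of red_rod and the x axis of red_plug, either way round above 0.8 rad and distance of red_plug from where it was at the start of the episode below 0.008 m), for 0.1 s.
2. the red plug is drawn clear of its housing by the locked rod, upright within 20 degrees (height (world z) of red_plug above 0.052 m and angle between red_plug's own z axis and vertical below 0.35 rad and angle between the x axis of red_rod and the x axis of red_plug, either way round above 0.8 rad and distance between red_rod and red_plug below 0.024 m), for 0.1 s.
At the end, for the whole second after the job is handed in: The red plug stands upright (within 7 degrees) and at rest on the green mat, its centre within 50 mm of the mat's centre, with the rod still in it and turned more than 46 degrees from the keyway; the blue plug is within 15 mm of where it was (horizontal distance between red_plug and mat below 0.05 m and z of red_plug in the frame of mat below 0.009 m and angle between red_plug's own z axis and vertical below 0.12 rad and angle between the x axis of red_rod and the x axis of red_plug, either way round above 0.8 rad and distance between red_rod and red_plug below 0.024 m and linear speed of red_plug below 0.03 m/s and distance of blue_plug from where it was at the start of the episode below 0.015 m); the robot touches nothing.
It fails at once if the blue plug is moved more than 15 mm (distance of blue_plug from where it was at the start of the episode above 0.015 m).
It fails at once if the red plug is tipped more than 30 degrees (angle between red_plug's own z axis and vertical above 0.52 rad).
It fails at once if the red plug, clear of its housing, falls: more than 20 mm above its place on the mat with no finger on the rod (height (world z) of red_plug above 0.052 m and z of red_plug in the frame of mat above 0.024 m and contact force between the fingers and red_rod below 0.05 N).
It also fails if it takes over 56 s, if anything falls off the work surface, if the arm or the gripper's body presses on something with over 40 N, if the wrist force passes 120 N, or if a joint passes its speed limit or range.

ROBOT

A 6-joint arm with a two-finger parallel gripper is mounted at the origin on a cart in front of the work surface, level with it; the furniture and walls round the work are solid. World frame = base frame: x ahead of the robot, y to its left, z up, the work surface at z = 0. Lengths are in m, angles in rad, forces in N, time in s.
With the tool pointing down it reaches from about 0.3 to 0.825 m from the base axis. Payload 5.4 kg.
Tool frame: the origin (TCP) lies midway between the tips of the shut fingers; the grasp point (between the pads) lies 19 mm behind it (robot.tcp_to_grasp is the distance from the TCP to the grasp point, in m); z points along the fingers, y is the line along which they close (so a half turn about z gives the same grasp; the last joint's range is limited). The gripper opens to 92 mm and grips with 3 to 60 N. Pads are 20 mm wide; open, the fingers measure 128 mm over their backs; the gripper's body (75 mm by 189 mm) begins 69 mm behind the grasp point.
Start: joints at [-1.312, 0.158, 1.597, -0, 1.386, -0.21], TCP at [0.26, -0.513, 0.215] pointing down, gripper open.
Joint ranges: [-2.91, 2.91], [-0.94, 2.29], [0.18, 2.7], [-1.29, 4.43], [0.17, 2.64], [-3, 3]. Speed limits (rad/s): [2.57, 2.57, 3.14, 3.14, 3.14, 3.14].

INTERFACE

Orientations are given as a 3x3 rotation matrix whose columns are the frame's x, y, z axes.
In Python, from station import robot gives the robot as it stands. Calls block until the motion is done:
- robot.reach(position, orientation): joint-space move of the TCP to a pose.
- robot.move_l(position, ori=None, speed=0.15): straight line of the TCP; ori=None keeps the orientation; speed is the mean speed in m/s.
- robot.move_joints(angles): joint-space move.
- robot.command_gripper(opening, grasp_force=None): finger opening in m; grasp_force is the grip in N (None keeps the last); returns when the fingers have stopped.
- robot.sleep(seconds).
- robot.inverse_kinematics(position, orientation): joint angles nearest the present ones, or None.
- robot.read_state(): the state.
- robot.read_camera(name): name is "side" or "top"; returns the picture (420x560x3 uint8, blue, green, red); there is no depth.
- robot.camera_params(name): a dict with "mtx" (3x3 intrinsics, pixels), "origin" and "attitude" of the camera in the world. Camera axes: x right, y down, z forward; pixel columns grow to the right and rows downward; lengths in m; the calibration is good to about 2 mm. A picture is of the moment at which its call begins. camera_params takes no time and is no camera call.
A pose or a line that the arm cannot do raises robot.PlanningError and nothing moves.
- robot.close_job(): hands the job in; it is judged then, once.
Trained networks look in the newest picture that a camera, given by its name, has taken for a name from the list of things; names that differ only in an ending like _2 or _b are one class to them, and where a whole thing is asked for, a point or a joint stands for the part that bears it (a point fixed in the world has none). Each returns a list of dicts, best first, with "conf" (0 to 1); they miss things now and then, are a little off and sometimes report something else, mostly with a low value. They report only what shows in the picture. A call takes as long as a camera call.
- robot.regions_of(camera, target): "mask" (420x560 bool, what is visible of it) and "box" ([left, top, width, height] in pixels, round what is visible of it).
- robot.place_of(camera, target): "position" ([row, column] in pixels: a listed point, or the origin of a listed thing).
The state is a dict: "clock": time; "qpos": joint angles; "joint_velocities": joint speeds; "joint_torque": joint torques, N m; "tcp_pos": TCP position; "orientation": TCP orientation; "ft_force": force on the tool from outside, world axes, zero at the start; "wrist_torque": the same for the moment, N m; "finger_gap": finger opening in m; "grip_force": force on a finger pad.
Only numpy, scipy, OpenCV 4.12 (cv2) and the standard library are available. Lean on these libraries where they do the work, as an engineer would, in place of code of your own. Each camera call takes 0.05 s, during which the arm holds its last target. There are 200 camera calls.

## Working session

There is one attempt and no reset: what is moved stays moved. The work goes in short steps, each a Python script; the robot and the scene stay as the last script left them, time stands still between calls to the robot, and variables do not carry over. Pictures are saved under pics/ and viewed, at most 10 in all, crops included, and the job is handed in when it is done.

```bash
ls; mkdir -p pics; python3 - <<'E'
from station import robot
import cv2,numpy as np
np.set_printoptions(precision=4,suppress=True)
for c in ["top","side"]:
    im=robot.read_camera(c); cv2.imwrite(f"pics/{c}0.png",im)
    p=robot.camera_params(c); print(c,p)
    for t in ["red_plug","red_rod","blue_plug","mat"]:
        print(t,[(d["conf"],d["position"]) for d in robot.place_of(c,t)][:3],[(d["conf"],d["box"]) for d in robot.regions_of(c,t)][:3])
print(robot.read_state())
E
```

```text
pics
station.py
top {'mtx': array([[412.0103,   0.    , 278.6506],
       [  0.    , 412.0103, 200.9141],
       [  0.    ,   0.    ,   1.    ]]), 'origin': array([0.4705, 0.2855, 0.9097]), 'attitude': array([[ 0.0229, -0.9986,  0.0487],
       [-0.9997, -0.0234, -0.0105],
       [ 0.0116, -0.0484, -0.9988]])}
red_plug [(0.86, [158.5, 319.5]), (0.21, [159.1, 317.5])] [(0.93, [306.2, 140.8, 25.4, 28.5])]
red_rod [(0.72, [157.0, 316.8])] [(0.72, [310.4, 136.0, 19.0, 31.2])]
blue_plug [(0.56, [241.8, 231.6])] [(0.73, [214.4, 225.4, 31.1, 30.7])]
mat [(0.59, [241.4, 318.0])] [(0.8, [287.8, 207.6, 65.0, 64.1])]
side {'mtx': array([[430.0126,   0.    , 278.4776],
       [  0.    , 430.0126, 205.0161],
       [  0.    ,   0.    ,   1.    ]]), 'origin': array([ 0.6987, -0.3904,  0.5805]), 'attitude': array([[ 0.9725,  0.1259, -0.1959],
       [ 0.2321, -0.5931,  0.771 ],
       [-0.0191, -0.7952, -0.606 ]])}
red_plug [(0.96, [253.8, 314.2])] [(0.58, [291.6, 227.8, 37.4, 27.8])]
red_rod [(0.65, [249.1, 308.2])] [(0.91, [293.8, 213.9, 35.9, 35.5])]
blue_plug [(0.68, [186.2, 245.0])] [(0.7, [232.4, 166.7, 24.0, 19.3])]
mat [(0.81, [250.6, 219.3])] [(0.63, [184.0, 226.4, 64.6, 49.1])]
{'clock': 0.9, 'qpos': array([-1.3121,  0.1584,  1.597 , -0.    ,  1.3862, -0.2101]), 'joint_velocities': array([-0.0006,  0.0006, -0.0017, -0.0008, -0.0002, -0.0002]), 'joint_torque': array([ -0.0005, -38.5578, -32.2361,   0.0705,   0.0307,   0.    ]), 'tcp_pos': array([ 0.2598, -0.513 ,  0.2146]), 'orientation': array([[ 0.8921,  0.4518, -0.    ],
       [ 0.4518, -0.8921, -0.    ],
       [-0.    , -0.    , -1.    ]]), 'ft_force': array([-0.4452,  1.4252,  0.1597]), 'wrist_torque': array([ 0.0297, -0.0193, -0.0079]), 'grip_force': 0.0, 'finger_gap': 0.09165262064681387}
```

```bash
python3 - <<'E'
import cv2,numpy as np
t=cv2.imread("pics/top0.png");s=cv2.imread("pics/side0.png")
cv2.imwrite("pics/a.png",cv2.resize(t,(800,600)))
b=cv2.resize(t[120:280,200:400],None,fx=3.7,fy=3.7,interpolation=cv2.INTER_CUBIC);cv2.imwrite("pics/b.png",b)
cv2.imwrite("pics/c.png",cv2.resize(s,(800,600),interpolation=cv2.INTER_CUBIC))
E
```

```text
(no output)
```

View pics/a.png

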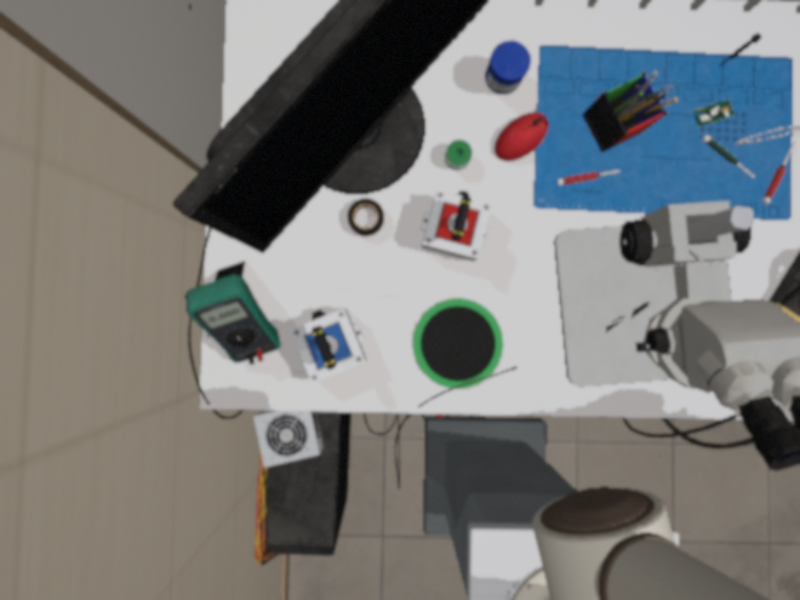

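View pics/b.png

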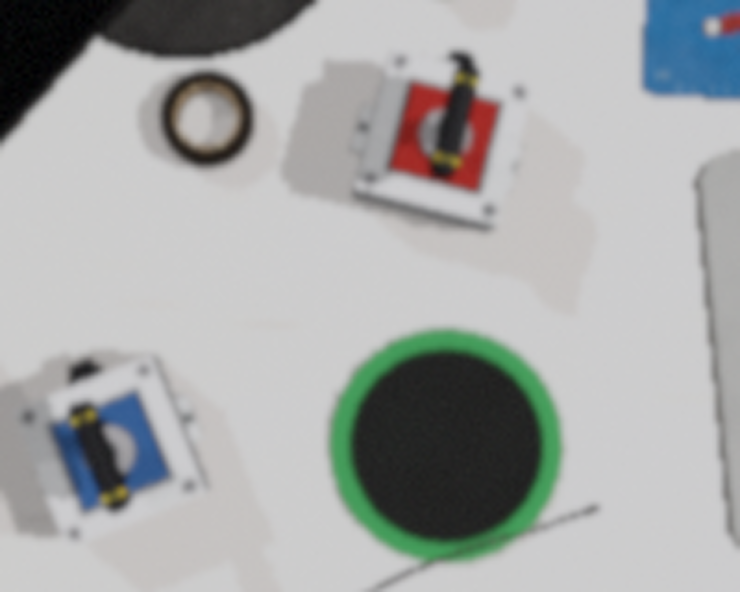

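View pics/c.png

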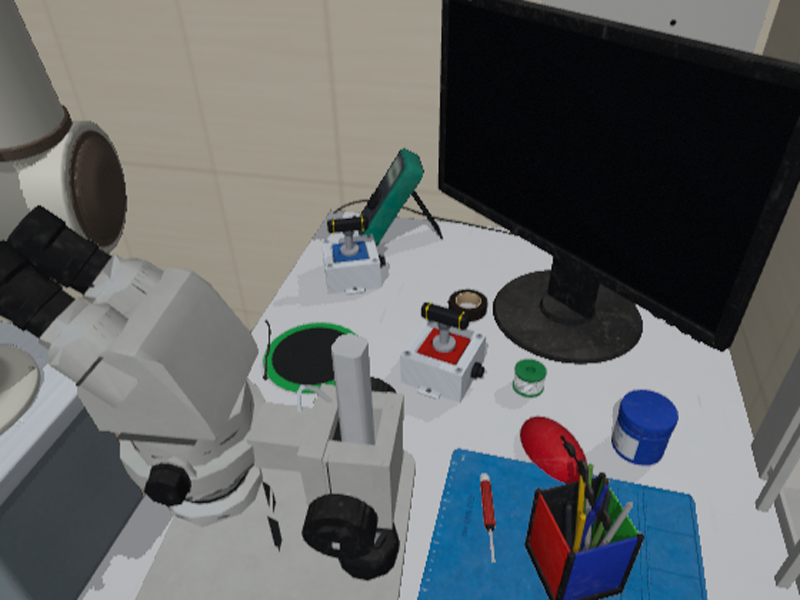

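The top picture shows the red plug with its handle running from about (326,141) to (321,163) in native pixels, the mat at (320,240) and the blue plug at (228,240). The microscope stands to the right of the mat and the monitor is at upper left. Next I measure these by calibration.

```bash
cat > h.py <<'E'
from station import robot
import cv2,numpy as np
np.set_printoptions(precision=4,suppress=True)
def ray(c,u,v):
    p=robot.camera_params(c); d=p["attitude"]@np.linalg.solve(p["mtx"],[u,v,1.]); return p["origin"],d
def onz(c,u,v,z):
    o,d=ray(c,u,v); return o+d*(z-o[2])/d[2]
def tri(a,b):
    (o1,d1),(o2,d2)=ray("top",*a),ray("side",*b)
    s=np.linalg.lstsq(np.c_[d1,-d2],o2-o1,rcond=None)[0]
    p,q=o1+d1*s[0],o2+d2*s[1]; return (p+q)/2,np.linalg.norm(p-q)
def yellow(im,box):
    x,y,w,h=box; hsv=cv2.cvtColor(im,cv2.COLOR_BGR2HSV)
    m=cv2.inRange(hsv,(20,90,60),(35,255,255)); k=np.zeros_like(m); k[y:y+h,x:x+w]=255
    n,_,st,ce=cv2.connectedComponentsWithStats(m&k,connectivity=8)
    o=np.argsort(-st[1:,4])[:2]+1
    return [(ce[i],st[i,4]) for i in o]
def down(yaw):  # tool y axis at angle yaw from world x, z down
    c,s=np.cos(yaw),np.sin(yaw); return np.array([[s,c,0],[-c,s,0],[0,0,-1.]])
E
python3 - <<'E'
from h import *
t=cv2.imread("pics/top0.png");s=cv2.imread("pics/side0.png")
yt=yellow(t,(300,125,45,50)); ys=yellow(s,(288,205,45,35)); print(yt,ys)
for a,_ in yt: print("top z=.103",onz("top",*a,.104),[tri(a,b) for b,_ in ys])
for z in(.096,.1,.104): print("side",[onz("side",*b,z)for b,_ in ys])
for n,d in(("mat",.004),):
    for c in("top","side"):
        m=cv2.inRange(cv2.cvtColor(t if c=="top" else s,cv2.COLOR_BGR2HSV),(50,100,50),(80,255,255)) 
print("mat",onz("top",320.3,240,.004),onz("top",287.8,240,.004),onz("top",352.8,240,.004),"place",onz("top",318,241.4,0),onz("side",219.3,250.6,0))
print("red plug",onz("top",319.5,158.5,.016),onz("side",314.2,253.8,.016),"rod",onz("top",316.8,157,.032),onz("side",308.2,249.1,.032))
# red plug top mask
m=cv2.inRange(cv2.cvtColor(t,cv2.COLOR_BGR2HSV),(0,120,80),(8,255,255)); m[:138]=0;m[175:]=0;m[:,:300]=0;m[:,345:]=0
r=cv2.minAreaRect(cv2.findNonZero(m)); print(r); P=[onz("top",*q,.05) for q in cv2.boxPoints(r)]; print(np.array(P),np.mean(P,0))
# microscope/monitor extents, 800-px picture
for n,u,v,z in(("scope left low",640,340,.3),("scope left hi",622,240,.3),("eyepiece",785,450,.4),("scope",680,310,.4),("mon",265,250,.15),("mon2",485,0,.15),("mon3",380,120,.15)): print(n,onz("top",u*.7,v*.7,z))
E
```

```text
[(array([320.1667, 162.5   ]), np.int32(24)), (array([325.4667, 140.8667]), np.int32(15))] [(array([321.85, 223.1 ]), np.int32(20)), (array([298.6471, 216.4706]), np.int32(17))]
top z=.103 [0.5874 0.1971 0.104 ] [(array([0.609 , 0.1987, 0.0839]), np.float64(0.03789365423138479)), (array([0.5871, 0.1963, 0.0998]), np.float64(0.001869069582355828))]
top z=.103 [0.6306 0.1874 0.104 ] [(array([0.6304, 0.1866, 0.0999]), np.float64(0.002125211733367129)), (array([0.6085, 0.1834, 0.118 ]), np.float64(0.03977425639937183))]
side [array([0.6288, 0.1909, 0.096 ]), array([0.5854, 0.2006, 0.096 ])]
side [array([0.6294, 0.1861, 0.1   ]), array([0.5863, 0.1957, 0.1   ])]
side [array([0.63  , 0.1813, 0.104 ]), array([0.5872, 0.1908, 0.104 ])]
mat [0.431  0.1827 0.004 ] [0.4294 0.254  0.004 ] [0.4326 0.1113 0.004 ] place [0.4276 0.1873 0.    ] [0.4316 0.1804 0.    ]
red plug [0.6089 0.189  0.016 ] [0.6171 0.1945 0.016 ] rod [0.6095 0.1966 0.032 ] [0.6065 0.1879 0.032 ]
((319.5643310546875, 156.3838348388672), (23.70496368408203, 23.12522315979004), 14.931418418884277)
[[0.5902 0.2226 0.05  ]
 [0.6378 0.211  0.05  ]
 [0.6261 0.1625 0.05  ]
 [0.5785 0.1743 0.05  ]] [0.6082 0.1926 0.05  ]
scope left low [0.4511 0.0269 0.3   ]
scope left hi [0.5549 0.0461 0.3   ]
eyepiece [ 0.3626 -0.0565  0.4   ]
scope [0.4811 0.0344 0.4   ]
mon [0.5514 0.4506 0.15  ]
mon2 [0.8912 0.171  0.15  ]
mon3 [0.726  0.3062 0.15  ]
```

```bash
python3 - <<'E'
from h import *
q0=robot.read_state()["qpos"]
for r in(.3,.4,.5):
  for z in(.45,.5,.55,.6):
    a=q0[0]; print(r,z,robot.inverse_kinematics([r*np.cos(a),r*np.sin(a),z],robot.read_state()["orientation"]))
c=[.6085,.192]
for y in (-.225+np.pi/2,-.225-np.pi/2):
  print("grasp",y,robot.inverse_kinematics(c+[.077],down(y)),robot.inverse_kinematics(c+[.25],down(y)))
  for s in(1,-1): print(s,robot.inverse_kinematics(c+[.077],down(y+s*np.pi/2)),robot.inverse_kinematics([.431,.183,.2],down(y+s*np.pi/2)))
E
```

```text
0.3 0.45 [-1.7233 -0.6122  1.7826 -0.      1.9713 -0.6213]
0.3 0.5 [-1.7233 -0.5665  1.6547 -0.      2.0534 -0.6213]
0.3 0.55 [-1.7233 -0.5119  1.5173 -0.      2.1362 -0.6213]
0.3 0.6 [-1.7233 -0.4479  1.3681 -0.      2.2213 -0.6213]
0.4 0.45 [-1.6165 -0.3381  1.6042 -0.      1.8755 -0.5145]
0.4 0.5 [-1.6165 -0.3049  1.4798 -0.      1.9667 -0.5145]
0.4 0.55 [-1.6165 -0.2603  1.3428 -0.      2.0591 -0.5145]
0.4 0.6 [-1.6165 -0.2033  1.1903 -0.      2.1546 -0.5145]
0.5 0.45 [-1.5543 -0.0731  1.3799 -0.      1.8348 -0.4523]
0.5 0.5 [-1.5543 -0.0443  1.2541 -0.      1.9319 -0.4523]
0.5 0.55 [-1.5543 -0.0018  1.1112 -0.      2.0322 -0.4523]
0.5 0.6 [-1.5543  0.0573  0.9455 -0.      2.1387 -0.4523]Traceback (most recent call last):
  File "<stdin>", line 8, in <module>
  File "scipy/spatial/transform/_rotation.pyx", line 1143, in scipy.spatial.transform._rotation.Rotation.from_matrix
ValueError: Non-positive determinant (left-handed or null coordinate frame) in rotation matrix 0: [[ 0.9748  0.2231  0.    ]
 [-0.2231  0.9748  0.    ]
 [ 0.      0.     -1.    ]].
```

```bash
sed -i 's/np.array(\[\[s,c,0\],\[-c,s,0\],\[0,0,-1.\]\])/np.array([[-s,c,0],[c,s,0],[0,0,-1.]])/' h.py; python3 - <<'E'
from h import *
st=robot.read_state();q0=st["qpos"];A=[];b=[]
for r in(.3,.4,.5):
  for z in(.45,.5,.55,.6):
    a=q0[0];q=robot.inverse_kinematics([r*np.cos(a),r*np.sin(a),z],st["orientation"])
    off=r*np.sin(a-q[0]); rp=r*np.cos(a-q[0]); e=q[1]+q[2]
    A+= [[np.sin(q[1]),np.sin(e),0,1],[np.cos(q[1]),np.cos(e),1,0]]; b+=[rp,z]
x=np.linalg.lstsq(np.array(A),np.array(b),rcond=None); print("L1 L2 h-tool r0",x[0],x[1],"off",off)
c=[.6085,.192]
for y in (-.225+np.pi/2,-.225-np.pi/2):
  print("grasp",y,robot.inverse_kinematics(c+[.077],down(y)),robot.inverse_kinematics(c+[.25],down(y)))
  for s in(1,-1): print(s,robot.inverse_kinematics(c+[.077],down(y+s*np.pi/2)),robot.inverse_kinematics([.431,.183,.2],down(y+s*np.pi/2)))
# go high at the start side
robot.move_joints([q0[0],-.2,1.19,0,np.pi-.99,q0[5]]); print(robot.read_state()["tcp_pos"])
for c in("top","side"): cv2.imwrite(f"pics/{c}1.png",robot.read_camera(c))
i=np.hstack([cv2.imread("pics/top1.png"),cv2.imread("pics/side1.png")]); cv2.imwrite("pics/d.png",cv2.resize(i,(800,300),interpolation=cv2.INTER_AREA))
E
```

```text
L1 L2 h-tool r0 [ 0.3816  0.5192 -0.0627  0.0199] [0.0003] off 0.11989603471284577
grasp 1.3457963267948965 [ 0.1166  0.4489  1.5226 -0.      1.1701 -1.2292] [ 0.1166  0.3002  1.361  -0.      1.4804 -1.2292]
1 [ 0.1166  0.4489  1.5226 -0.      1.1701 -2.8   ] [ 0.1426 -0.1137  1.903  -0.      1.3522 -2.774 ]
-1 [ 0.1166  0.4489  1.5226 -0.      1.1701  0.3416] [ 0.1426 -0.1137  1.903  -0.      1.3522  0.3676]
grasp -1.7957963267948966 [ 0.1166  0.4489  1.5226 -0.      1.1701  1.9124] [ 0.1166  0.3002  1.361  -0.      1.4804  1.9124]
1 [ 0.1166  0.4489  1.5226 -0.      1.1701  0.3416] [ 0.1426 -0.1137  1.903  -0.      1.3522  0.3676]
-1 [ 0.1166  0.4489  1.5226 -0.      1.1701 -2.8   ] [ 0.1426 -0.1137  1.903  -0.      1.3522 -2.774 ]
[ 0.2141 -0.3407  0.5973]
```

View pics/d.png

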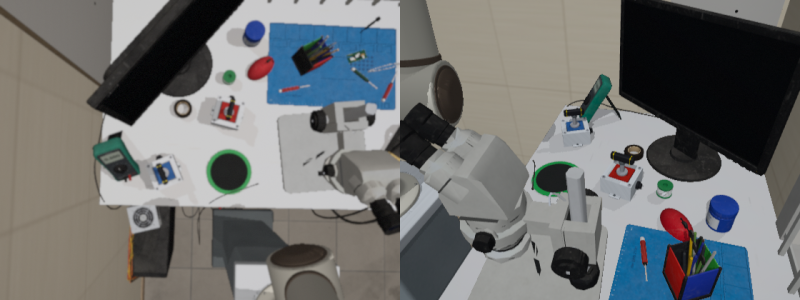

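The arm is raised clear of the scene and everything stands as before. The tool plane is offset 0.12 m sideways, so I sweep over high and check how the forearm lies relative to the microscope.

```bash
python3 - <<'E'
from h import *
robot.command_gripper(.06)
y=-.225+np.pi/2
robot.move_joints([.1166,-.28,1.41,0,np.pi-1.13,-1.2292]); s=robot.read_state();print(s["tcp_pos"],s["clock"])
for c in("top","side"): cv2.imwrite(f"pics/{c}2.png",robot.read_camera(c))
i=np.hstack([cv2.imread("pics/top2.png"),cv2.imread("pics/side2.png")]); cv2.imwrite("pics/e.png",cv2.resize(i,(800,300),interpolation=cv2.INTER_AREA))
E
```

```text
[0.3671 0.1631 0.5249] 5.125
```

View pics/e.png

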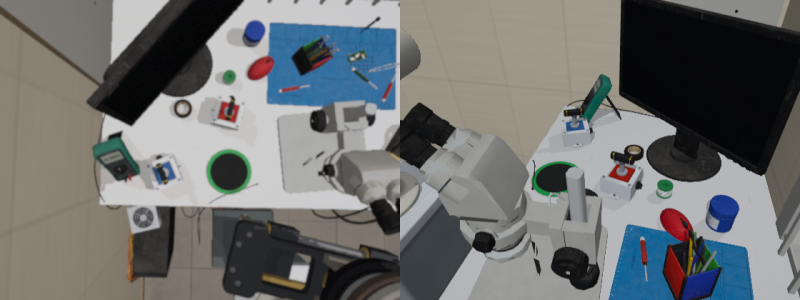

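The gripper is in the plane I expected, with its body at about (392,364) in native top pixels. The forearm is out of view, so I descend part way beside the red housing and look again.

```bash
python3 - <<'E'
from h import *
robot.reach([.6085,.192,.25],down(-.225+np.pi/2)); s=robot.read_state();print(s["tcp_pos"],s["qpos"],s["ft_force"],s["clock"])
for c in("top","side"): cv2.imwrite(f"pics/{c}3.png",robot.read_camera(c))
i=np.hstack([cv2.imread("pics/top3.png"),cv2.imread("pics/side3.png")]); cv2.imwrite("pics/f.png",cv2.resize(i,(800,300),interpolation=cv2.INTER_AREA))
E
```

```text
[0.6091 0.1921 0.252 ] [ 0.1167  0.2982  1.3595  0.      1.4809 -1.2291] [ 0.1409 -0.3662  0.6934] 6.6
```

View pics/f.png

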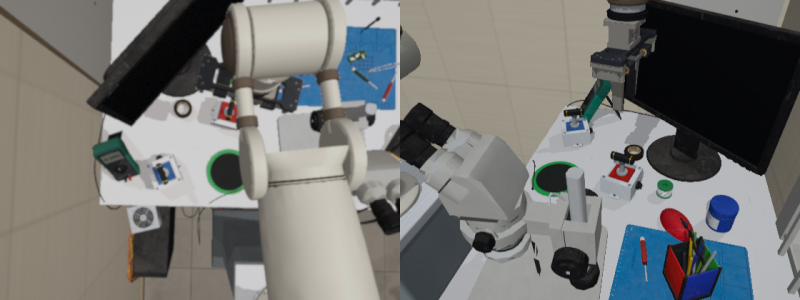

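The forearm passes to the left of the microscope (its right edge is at y≈0.1, against the microscope's left edge at 0.046), so the way down is clear. I grasp and turn the handle.

```bash
python3 - <<'E'
from h import *
def rep(n):
    s=robot.read_state();print(n,s["tcp_pos"],s["finger_gap"],s["grip_force"],s["ft_force"],s["wrist_torque"],s["clock"],s["qpos"][5])
robot.move_l([.6085,.192,.13],speed=.12); rep("above")
robot.move_l([.6085,.192,.077],speed=.06); rep("down")
robot.command_gripper(0,grasp_force=30); rep("grip")
q=np.array(robot.read_state()["qpos"]); q[5]+=.5; robot.move_joints(q); rep("t1")
q[5]+=1.07; robot.move_joints(q); robot.sleep(.2); rep("t2")
for c in("top","side"): cv2.imwrite(f"pics/{c}4.png",robot.read_camera(c))
cv2.imwrite("pics/g.png",cv2.resize(cv2.imread("pics/side4.png")[140:290,200:400],None,fx=3.5,fy=3.5,interpolation=cv2.INTER_CUBIC))
E
```

```text
above [0.6092 0.1921 0.1311] 0.05999374414807713 0.0 [ 0.0099 -0.0364  0.5045] [ 0.0263 -0.1498 -0.0124] 7.85 -1.2291825778191934
down [0.6089 0.192  0.0775] 0.05976421045316157 0.0 [-0.1319 -0.0979 -0.3236] [ 0.0076 -0.1454 -0.001 ] 8.8833 -1.2292048293577682
grip [0.6085 0.192  0.0769] 0.013513445384199348 29.997273981571198 [ 0.6476  0.7706 -0.5638] [ 0.0971 -0.1699  0.0042] 9.6417 -1.2291667608933383
t1 [0.6085 0.192  0.0769] 0.013914030677507575 29.99746710062027 [ 0.014  -0.018   0.1904] [-0.0622 -0.1714 -0.0216] 10.1917 -0.7316879228827244
t2 [0.6084 0.192  0.0769] 0.013988473644400843 29.99764233827591 [-0.2686  0.2274  0.7977] [-0.1971  0.0178 -0.0173] 11.3917 0.34012864572289536
```

View pics/g.png

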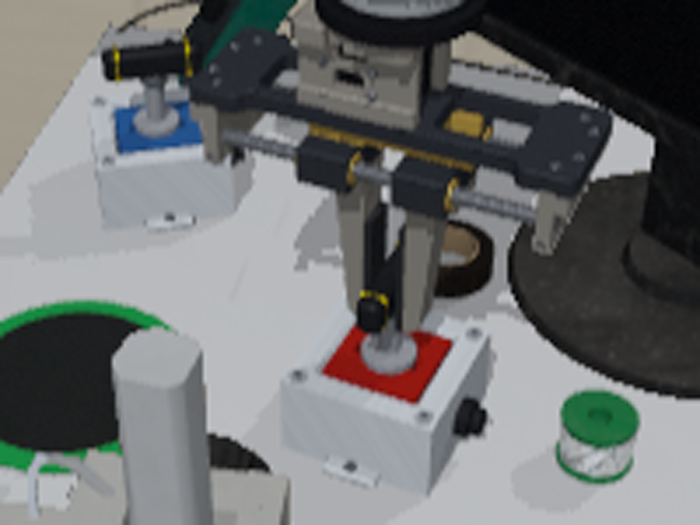

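The handle is turned a quarter turn and now runs crosswise, held between the fingers. The red plug is still seated (crop pixel (390,360)). Next I lift.

```bash
python3 - <<'E'
from h import *
def rep(n):
    s=robot.read_state();print(n,s["tcp_pos"],s["finger_gap"],s["grip_force"],s["ft_force"],s["clock"])
robot.move_l([.6085,.192,.085],speed=.03); rep("8mm")
robot.move_l([.6085,.192,.135],speed=.05); rep("58mm")
robot.move_l([.6085,.192,.16],speed=.08);robot.sleep(.3); rep("up")
for c in("top","side"): cv2.imwrite(f"pics/{c}5.png",robot.read_camera(c))
cv2.imwrite("pics/h.png",cv2.resize(cv2.imread("pics/side5.png")[120:290,200:400],None,fx=3.5,fy=3.5,interpolation=cv2.INTER_CUBIC))
E
```

```text
8mm [0.6083 0.192  0.0848] 0.013679186485666687 29.996626675128937 [ 0.6119  0.77   -3.6381] 11.9083
58mm [0.6081 0.1919 0.1344] 0.013736293846774507 29.99653548002243 [-0.0263  0.2128 -4.2076] 13.0583
up [0.6082 0.192  0.1594] 0.013621852278374806 29.996657967567444 [ 0.5716  0.1615 -3.3026] 13.825
```

View pics/h.png

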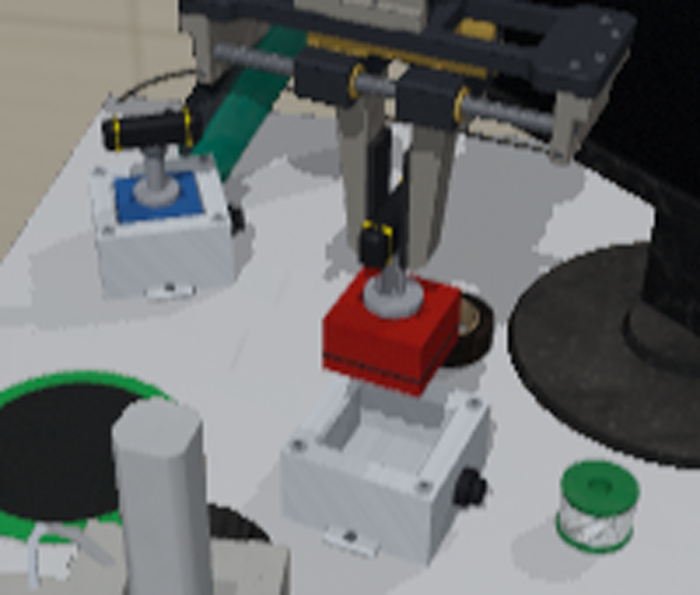

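The plug hangs level from the locked rod, clear of its housing (crop pixel (390,330)). I move it to the mat and set it down.

```bash
python3 - <<'E'
from h import *
def rep(n):
    s=robot.read_state();print(n,s["tcp_pos"],s["finger_gap"],s["grip_force"],s["ft_force"],s["clock"]);return s
robot.move_l([.431,.183,.16],speed=.1); rep("over")
robot.move_l([.431,.183,.075],speed=.06); f0=rep("low")["ft_force"][2]
z=.072
while z>=.0645:
    robot.move_l([.431,.183,z],speed=.02); robot.sleep(.1); f=rep("z")["ft_force"][2]
    if f>f0+4.: break
    z-=.0015
robot.command_gripper(.04); robot.sleep(.3); rep("open")
robot.move_l([.431,.183,.2],speed=.08); robot.sleep(.3);rep("up")
for c in("top","side"): cv2.imwrite(f"pics/{c}6.png",robot.read_camera(c))
cv2.imwrite("pics/i.png",cv2.resize(cv2.imread("pics/side6.png")[140:310,160:360],None,fx=3.5,fy=3.5,interpolation=cv2.INTER_CUBIC))
for c in("top","side"): print(c,[(d["conf"],onz(c,d["position"][1],d["position"][0],.004)) for d in robot.place_of(c,"red_plug")][:1],[(d["conf"],onz(c,d["position"][1],d["position"][0],0)) for d in robot.place_of(c,"mat")][:1])
E
```

```text
over [0.4313 0.183  0.16  ] 0.013834629649890918 29.996581971645355 [-0.5947 -0.1273 -3.4996] 15.85
low [0.4314 0.1831 0.0754] 0.01365374539984647 29.99663382768631 [-0.107   0.0451 -3.3801] 17.4167
z [0.431 0.183 0.072] 0.014283004904749277 29.996618628501892 [-0.15   -0.5313 -4.1926] 17.8167
z [0.431  0.183  0.0705] 0.013673783362436444 29.996674060821533 [ 0.0798  0.0457 -3.2366] 18.1667
z [0.431 0.183 0.069] 0.013442767314552932 29.99657839536667 [-0.3789 -0.0276 -3.689 ] 18.5167
z [0.431  0.183  0.0675] 0.01381156754560774 29.9965837597847 [-0.8247  0.2083 -3.6914] 18.8667
z [0.4314 0.183  0.0663] 0.013941481956394348 29.99730795621872 [ 0.5249 -0.1795 -1.2509] 19.2167
open [0.431 0.183 0.066] 0.04006149421384535 0.0 [-0.206   0.1838 -0.5908] 20.075
up [0.4309 0.183  0.1999] 0.03960201661181037 0.0 [-0.3222  0.0205 -0.4708] 22.2
top [(0.66, array([0.4308, 0.1809, 0.004 ]))] [(0.62, array([0.4255, 0.1841, 0.    ]))]
side [(0.65, array([0.4362, 0.1838, 0.004 ]))] [(0.84, array([0.4313, 0.1806, 0.    ]))]
```

View pics/i.png

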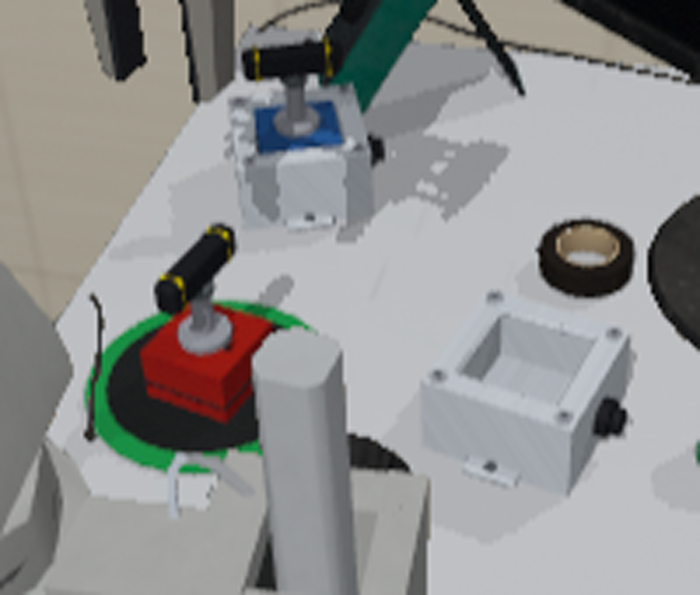

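The red plug stands upright at the middle of the mat (crop pixel (210,360)) with the rod still turned. The blue plug is untouched and the gripper is clear.

```bash
python3 -c "
from station import robot
print(robot.close_job())"
```

```text
the job is handed in; nothing more can be done
None
```

The red plug was turned, drawn out and stood upright at the centre of the mat with its rod still locked, the blue plug was not touched, and the job was handed in at about 22 s; no verdict came back.

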